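# Feed a gearbox cover through the guide blocks to the drilling stop

### The job

Get the loose aluminium gearbox cover ready for drilling: push it along the bench with the fingertips, straight through the narrow gap between the two bolted-down guide blocks, until its leading end rests flat against the end stop beyond them. Only push it: never lift or tip it. Leave everything else on the bench where it is, and finish clear of everything.

Things in the scene. Friction and masses are not known exactly. Their poses are not given: they have to be found in the camera images.
- casting: The workpiece: a loose, smooth aluminium gearbox cover, a slab 110 mm long (its x) x 90 wide (y) x 34 high with upright sides and a round steel face with a dark bore (flat, 60 mm across) on top; 0.35 to 0.7 kg. Origin: centre of its underside, z up. It lies flat before the gap, its +x within 30 degrees of the fixture's +x; both ends are alike.
- fixture: Drilling fixture, bolted down: two dark steel guide blocks and an end stop beyond them. Origin: on the bench midway between the guides; +x = feed direction from gap to stop, z up. Each guide is 40 mm (x) x 34 (y) x 45 high, bolt head 6 mm more. The gap is 96 mm wide: inner faces at y = +48 and -48 mm, spanning x = -20 to +20 mm.
- stop_face (a point): Centre of the foot of the end stop's near face, at x = +142 mm, y = 0 of the fixture, axes as the fixture. The stop is a dark steel bar 130 mm wide (y), 26 thick, 40 high, with two steel clips on top (to 46 mm). When the gearbox cover is flat against it, its origin lies 55 mm before this point and its trailing end is 12 mm past the guides.
- jar: Bystander, not to be disturbed: squat glass jar with a steel lid, 60 mm across, 65 mm high. Origin: centre of its underside.
- socket: Bystander, not to be disturbed: small upright steel wrench socket, 30 mm across, 36 mm high. Origin: centre of its underside.
- screwdriver: Bystander, not to be disturbed: screwdriver lying flat. Origin: on the bench, about the middle of its length.
- wrench: Bystander, not to be disturbed: flat steel wrench lying flat. Origin: on the bench, about the middle of its length.
- spray_can: Bystander, not to be disturbed: spray can, 66 mm across, 170 mm high. Origin: centre of its underside.
- offcut: Bystander, not to be disturbed: pale timber offcut 160 x 70 x 30 mm. Origin: centre of its underside.
- mug: Bystander, not to be disturbed: white mug, 80 mm across, 90 mm high. Origin: centre of its underside.
There are look-alikes about, which are no part of the job. There is more than one size of the casting; the job needs the middle-sized.

How it is judged (in metres and radians):
On the way:
1. the casting is between the two guide blocks (x of casting in the frame of fixture between -0.045 and 0.045 m and y of casting in the frame of fixture between -0.012 and 0.012 m), for 0.05 s.
At the end, for the whole second after the job is handed in: The casting lies flat on the bench past the guide blocks, its leading end within 4 mm of the end stop, square to it within 0.06 rad and within 25 mm of the middle sideways, at rest (x of casting in the frame of fixture between 0.083 and 0.091 m and y of casting in the frame of fixture between -0.025 and 0.025 m and angle between the x axis of casting and the x axis of fixture, either way round below 0.06 rad and angle between casting's own z axis and vertical below 0.03 rad and height (world z) of casting below 0.004 m and linear speed of casting below 0.01 m/s); the robot touches nothing.
It fails at once if the casting is lifted more than 8 mm or tipped more than 0.12 rad (height (world z) of casting above 0.008 m or angle between casting's own z axis and vertical above 0.12 rad).
It fails at once if a bystander is moved more than 15 mm (distance of any of jar, socket, screwdriver, wrench, spray_can, offcut, mug from where it was at the start of the episode above 0.015 m).
It also fails if it takes over 72 s, if anything falls off the work surface, if the arm or the gripper's body presses on something with over 40 N, if the wrist force passes 120 N, or if a joint passes its speed limit or range.

### The arm

A 6-joint arm with a two-finger parallel gripper is mounted at the origin on the work surface. World frame = base frame: x ahead of the robot, y to its left, z up, the work surface at z = 0. Lengths are in mm, angles in rad, forces in N, time in s.
With the tool pointing down it reaches from about 350 to 975 mm from the base axis. Payload 7.1 kg.
Tool frame: the origin (TCP) lies midway between the tips of the shut fingers; the grasp point (between the pads) lies ctrl.grip_point_offset behind it (ctrl.grip_point_offset is the distance from the TCP to the grasp point, in mm); z points along the fingers, y is the line along which they close (so a half turn about z gives the same grasp; the last joint's range is limited). The gripper opens to 88 mm and grips with 3 to 60 N. Pads are 20 mm wide; open, the fingers measure 115 mm over their backs; the gripper's body (75 mm by 178 mm) begins 61 mm behind the grasp point.
Start: joints at [-1.278, 0.423, 1.63, -0, 1.089, -0.019], TCP at [191.75, -594.841, 197.975] pointing down, gripper open.
Joint ranges: [-3, 3], [-0.9, 2.11], [0.09, 2.58], [-1.31, 4.45], [0.11, 2.69], [-2.54, 2.54]. Speed limits (rad/s): [2.39, 2.39, 3.01, 3.14, 3.14, 3.14].

### API

Orientations are given as a rotation vector (axis times angle).
In Python, from workcell import ctrl, get_image, close_job, finder gives the robot as it stands.
- The arm moves only by the tool servo_tool, never from a script. Its argument "deltas" is a list of rows, each a list of 2 entries, a list of its own where there are three numbers: the shift along the tool's x, y, z in mm, then the turn, a rotation vector about the tool's x, y, z in rad. A call has 1 to 5 rows; each row is the pose to reach, as a shift and turn from the pose commanded when the call began, along the tool's axes at that moment; what a row does not reach only later rows make up. A row lasts 1/12 s, in which the tool goes at most 41.7 mm and 7.16 degrees, less where a joint would pass 70% of its speed; a pose out of reach is approached as far as the arm can. A call with a gripper value outside its range is refused whole. "grip" is the closure, from -1 (fully open) to 1 (shut), so that 0 is half open, set as the call begins (left out, the last holds). The fingers move at their own pace and stop on an object; the grip force is fixed at half the most. Time passes only in rows, so rows that repeat a pose let the fingers close. It gives the time, the measured TCP pose, the force, the opening and the grip force at its end, in the units of the state.
- ctrl.get_obs(): the state, without advancing time (a new reading comes with each control period).
- get_image(name): name is "scene" or "top" or "wrist"; returns a dict with "frame" (384x512x3 uint8, blue, green, red), "depth" (384x512 float32, mm along the optical axis (not along the pixel's ray), 0 where there is no reading), "K" (3x3 intrinsics, pixels), "pose" (4x4, takes a point from camera to world coordinates). Camera axes: x right, y down, z forward; pixel columns grow to the right and rows downward; lengths in mm; the calibration is good to about 2 mm. The wrist camera is an equidistant fisheye: a pixel r from the principal point sees the ray r / f radians off the axis. A picture is of the moment at which its call begins.
- close_job(): hands the job in; it is judged then, once.
Trained networks look in a picture, given as the dict that the camera call returned (one of the last four; its "shot" number tells which), for a name from the list of things; names that differ only in an ending like _2 or _b are one class to them, and where a whole thing is asked for, a point or a joint stands for the part that bears it (a point fixed in the world has none). Each returns a list of dicts, best first, with "score" (0 to 1); they miss things now and then, are a little off and sometimes report something else, mostly with a low value. They report only what shows in the picture. A call takes as long as a camera call. They do not tell look-alikes from the thing itself.
- finder.search_frame(query, picture): "rect" ([centre column, centre row, width, height] as shares, 0 to 1, of the picture: columns of its width, rows of its height, round what is visible of it).
- finder.silhouettes(query, picture): "mask" (384x512 bool, what is visible of it) and "rect" ([centre column, centre row, width, height] as shares, 0 to 1, of the picture: columns of its width, rows of its height, round what is visible of it).
The state is a dict: "t": time; "qpos": joint angles; "qvel": joint speeds; "joint_torque": joint torques, N m; "ee_pos": TCP position; "orientation": TCP orientation; "ft_force": force on the tool from outside, world axes, zero at the start; "moment": the same for the moment, N m; "width": finger opening in mm; "grasp_force": force on a finger pad.
Only numpy, scipy, OpenCV 4.12 (cv2) and the standard library are available. Lean on these libraries where they do the work, as an engineer would, in place of code of your own. Each camera call takes 0.05 s, during which the arm holds its last target. There are 200 camera calls.

## Working session

There is one attempt and no reset: what is moved stays moved. The work goes in short steps, Python scripts to look and compute and a tool call to move; the robot and the scene stay as the last step left them, time stands still between calls to the robot, and variables do not carry over. Pictures are saved under pics/ and viewed, at most 10 in all, crops included, and the job is handed in when it is done.

Besides the shell and the picture viewer there is one more tool, called after "Emit:" as name([rows], argument=value, ...), one row to a line, values as JSON. servo_tool: Moves the arm, as the interface text tells. Its arguments: {"type":"object","properties":{"deltas":{"type":"array","items":{"type":"array"}},"grip":{"type":"number"}},"required":["deltas"]}

```bash
mkdir -p pics; python3 - <<'E'
from workcell import ctrl,get_image,finder
import cv2,numpy as np
for n in ["top","scene"]:
    p=get_image(n); cv2.imwrite(f"pics/{n}1.png",p["frame"])
    print(n,p["K"].round(1).tolist(),p["pose"].round(3).tolist())
    for q in ["casting","fixture"]:
        for d in finder.silhouettes(q,p)[:5]: print(q,round(d["score"],2),(np.array(d["rect"])*[512,384,512,384]).round(1))
o=ctrl.get_obs(); print(o["t"],o["ee_pos"],o["orientation"],o["width"],ctrl.grip_point_offset)
E
ls
```

```text
top [[490.5, 0.0, 262.0], [0.0, 490.5, 192.2], [0.0, 0.0, 1.0]] [[-0.008, -0.978, 0.209, 231.135], [-1.0, 0.009, 0.001, -17.247], [-0.003, -0.209, -0.978, 1541.475], [0.0, 0.0, 0.0, 1.0]]
casting 0.8 [203.6 205.7  44.7  36.4]
casting 0.56 [157.2 213.7  23.2  22.7]
fixture 0.87 [288.1 198.3  61.3  53.8]
scene [[472.7, 0.0, 269.0], [0.0, 472.7, 192.1], [0.0, 0.0, 1.0]] [[-0.136, 0.655, -0.743, 1557.591], [0.991, 0.083, -0.108, 109.264], [-0.009, -0.751, -0.66, 944.705], [0.0, 0.0, 0.0, 1.0]]
casting 0.81 [341.5 199.8  45.1  31.3]
casting 0.64 [392.3 198.1  36.8  22.5]
casting 0.63 [356.5 159.4  51.   35.9]
fixture 0.94 [252.  196.   73.1  50.4]
0.3 [ 191.71633969 -594.65574933  197.70188738] [-3.10296731e+00 -4.87730051e-01  9.60701505e-05] 87.72985091376671 18.700000000000003
pics
```

View pics/top1.png

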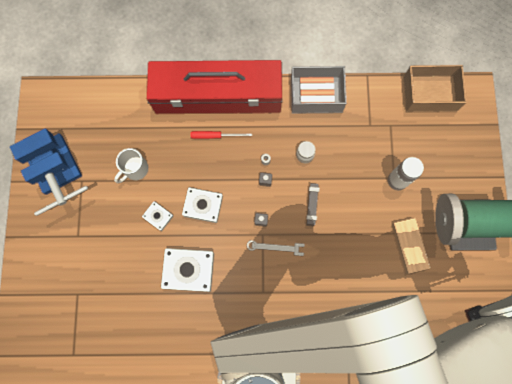

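View pics/scene1.png

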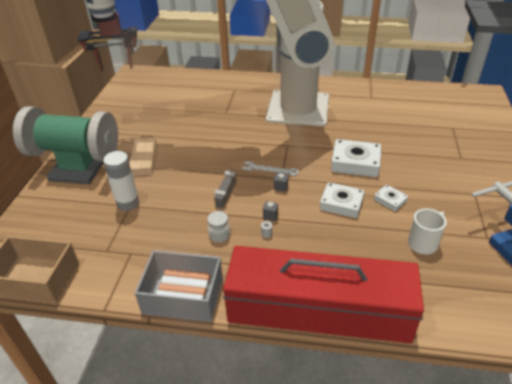

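The middle casting is at (203,205), between the small look-alike at (157,215) and the big one at (188,270). The guides are at (265,179) and (261,219), with the stop at (313,203). The feed direction is roughly image right, which is world −y. Next I'll measure from depth.

```bash
cat >h.py <<'E'
from workcell import ctrl,get_image,finder
import cv2,numpy as np
from scipy.spatial.transform import Rotation as R
def cloud(p,fish=False):
    K=p["K"];d=p["depth"];v,u=np.mgrid[:384,:512]
    x=(u-K[0,2])/K[0,0];y=(v-K[1,2])/K[1,1]
    if fish:
        r=np.hypot(x,y);s=np.where(r>1e-9,np.tan(np.minimum(r,1.5))/np.maximum(r,1e-9),1);x=x*s;y=y*s
    P=np.stack([x*d,y*d,d],-1)@p["pose"][:3,:3].T+p["pose"][:3,3]
    P[d<=0]=np.nan
    return P
def blobs(P,zlo,zhi,amin=15):
    m=((P[...,2]>zlo)&(P[...,2]<zhi)).astype(np.uint8)
    n,l,s,c=cv2.connectedComponentsWithStats(m,connectivity=4)
    for i in range(1,n):
        if s[i,4]>=amin:
            q=P[l==i]; r=cv2.minAreaRect(q[:,:2].astype(np.float32))
            yield s[i,4],c[i].round(0),r,np.median(q[:,2])
E
python3 - <<'E'
from h import *
for n in ["top","scene"]:
    P=cloud(get_image(n)); print(n, np.nanmedian(P[...,2]))
    for a,c,r,z in blobs(P,12,70):
        if a<3000: print(a,c,np.round(r[0],1),np.round(r[1],1),round(r[2],1),round(float(z),1))
E
```

```text
top 0.6132897760385276
592 [443.  77.] [ 933.7 -609.9] [195.7  95.1] 53.9 43.3
1341 [318.  85.] [ 898.6 -200.2] [118.9 160. ] 0.2 29.5
389 [315. 106.] [ 851.6 -167.7] [212.6 104.1] 53.0 41.5
540 [424. 100.] [ 852.  -546.8] [210.7 104.6] 52.5 40.7
845 [216. 109.] [827.2 130.6] [  8.7 416.4] 0.1 42.0
254 [206. 135.] [749.6 150.5] [133.5  26.8] 88.8 22.2
657 [ 65. 163.] [668.4 634.7] [162.4  75.6] 28.3 29.4
25 [240. 134.] [749.1  52.5] [ 7.1 49. ] 2.4 15.8
306 [305. 152.] [ 679.6 -154.4] [58.  55.2] 85.5 62.5
157 [126. 159.] [657.8 411.6] [33.8 70.6] 50.5 43.2
71 [265. 159.] [663.  -26.5] [28.  25.7] 0.0 35.4
202 [134. 174.] [613.8 394.7] [ 35.1 112.5] 34.2 38.2
18 [ 29. 163.] [656.2 727.4] [15.3 11.6] 11.1 30.8
155 [265. 179.] [595.3 -25.6] [38.5 35.9] 87.5 45.3
126 [394. 183.] [ 580.  -433.3] [63.6 27.1] 38.2 40.5
126 [ 44. 186.] [580. 676.] [41.9 29.7] 28.7 29.7
380 [312. 205.] [ 513.7 -171.6] [ 30.  131.1] 83.4 40.8
1036 [202. 205.] [515.9 174.2] [111.   91.5] 78.2 34.5
471 [157. 216.] [482.7 316. ] [76.7 60.7] 53.3 23.6
156 [260. 219.] [466.7 -10.2] [39.4 35. ] 80.8 45.3
22 [436. 2
[... 1035 characters left out ...]
0 [127. 199.] [ 615.3 -441. ] [35.8 66.3] 29.1 41.4
431 [391. 197.] [488.4 314.7] [77.  65.9] 54.1 22.1
241 [271. 210.] [603.1 -26.3] [39.7 39.7] 82.7 40.6
528 [218. 226.] [ 691.7 -155.2] [56.2 56.2] 55.2 53.4
275 [429. 222.] [621.5 400.8] [67.3 27.5] 72.7 52.0
128 [267. 228.] [669.4 -27. ] [30.3 29.4] 67.5 29.8
499 [424. 240.] [669.1 384.5] [78.8 39.9] 69.2 41.2
416 [503. 242.] [637.6 589.1] [ 51.1 105.3] 79.1 28.0
1097 [ 27. 252.] [ 842.7 -601.5] [ 73.4 168.7] 27.5 41.9
1391 [ 43. 282.] [ 931.3 -532.6] [ 98.6 189.7] 42.7 41.1
2350 [180. 276.] [ 889.4 -203.4] [116.1 157.8] 0.0 29.6
1329 [182. 304.] [ 936.4 -168.9] [104.7 212.9] 37.4 41.9
2863 [322. 324.] [959.7 130.6] [ 10.6 419.7] 0.6 42.0
```

```bash
cat >>h.py <<'E'
F0=np.array([531.0,-17.9]); A=np.radians(-96.7)
ex=np.array([np.cos(A),np.sin(A)]); ey=np.array([-ex[1],ex[0]])
def tofix(w): d=np.asarray(w)[:2]-F0; return np.array([d@ex,d@ey])
def toworld(f): return F0+f[0]*ex+f[1]*ey
def delta(xy,z,phi):
    "tool-frame shift (mm) and turn to reach world xy,z with tool x at phi deg, tool down"
    o=ctrl.get_obs(); r=R.from_rotvec(o["orientation"])
    s=r.inv().apply(np.array([xy[0],xy[1],z])-o["ee_pos"])
    p=np.radians(phi); T=R.from_matrix(np.array([[np.cos(p),np.sin(p),0],[np.sin(p),-np.cos(p),0],[0,0,-1]]).T)
    print("shift",s.round(1),"turn",(r.inv()*T).as_rotvec().round(3))
def state():
    o=ctrl.get_obs(); print(round(o["t"],2),"ee",o["ee_pos"].round(1),"fix",tofix(o["ee_pos"]).round(1),"F",np.round(o["ft_force"],1),"w",round(o["width"],1),"q",np.round(o["qpos"],2))
E
python3 - <<'E'
from h import *
state(); delta((430,-250),198,-6.7); delta(toworld((-189,-120)),198,-6.7);print(toworld((-189,-120)))
E
```

```text
0.4 ee [ 191.7 -594.8  197.9] fix [ 612.5 -269.7] F [ 0.3 -0.2  0.6] w 87.7 q [-1.28  0.42  1.63 -0.    1.09 -0.02]
shift [ 3.326e+02 -2.551e+02 -1.000e-01] turn [-0.     0.     0.429]
shift [ 469.3 -666.8   -0. ] turn [-0.     0.     0.429]
[433.87029137 183.80974121]
```

Emit:
servo_tool([
  [[33, -25, 0], [0, 0, 0.1]],
  [[66, -51, 0], [0, 0, 0.21]],
  [[100, -76, 0], [0, 0, 0.32]],
  [[133, -102, 0], [0, 0, 0.429]],
  [[166, -127, 0], [0, 0, 0.429]],
], grip=-0.2)

```text
t: 0.82
ee_pos: [310.8, -422.2, 198.1]
orientation: [3.135, -0.194, 0.0]
ft_force: [0.7, -0.4, -1.0]
width: 58.2
grasp_force: 0.0
```

```bash
python3 - <<'E'
from h import *
state(); delta(toworld((-189,-120)),198,-6.7)
E
```

```text
0.82 ee [ 310.8 -422.2  198.1] fix [ 427.3 -171.5] F [ 0.7 -0.4 -1. ] w 58.2 q [-0.96  0.28  1.85  0.    1.01  0.74]
shift [  47.3 -616.6   -0. ] turn [ 0.    -0.    -0.007]
```

Emit:
servo_tool([
  [[15, -36, 0], [0, 0, -0.007]],
  [[30, -75, 0], [0, 0, -0.007]],
  [[40, -115, 0], [0, 0, -0.007]],
  [[47, -156, 0], [0, 0, -0.007]],
  [[47, -197, 0], [0, 0, -0.007]],
])

```text
t: 1.23
ee_pos: [381.2, -232.1, 198.3]
orientation: [3.136, -0.173, 0.002]
ft_force: [-0.2, 1.1, 0.6]
width: 52.8
grasp_force: 0.0
```

Emit:
servo_tool([
  [[0, -41, 0], [0, 0, 0]],
  [[0, -82, 0], [0, 0, 0]],
  [[0, -123, 0], [0, 0, 0]],
  [[0, -164, 0], [0, 0, 0]],
  [[0, -205, 0], [0, 0, 0]],
])

```text
t: 1.65
ee_pos: [402.4, -28.1, 198.3]
orientation: [3.137, -0.174, 0.002]
ft_force: [-0.2, 0.7, 1.0]
width: 52.7
grasp_force: 0.0
```

Emit:
servo_tool([
  [[0, -41, 0], [0, 0, 0]],
  [[0, -82, 0], [0, 0, 0]],
  [[0, -123, 0], [0, 0, 0]],
  [[0, -164, 0], [0, 0, 0]],
  [[0, -205, 0], [0, 0, 0]],
])

```text
t: 2.07
ee_pos: [424.9, 176.1, 198.3]
orientation: [-3.137, 0.172, -0.001]
ft_force: [1.3, -0.4, -0.2]
width: 53.0
grasp_force: 0.0
```

```bash
python3 - <<'E'
from h import *
state(); delta(toworld((-189,-120)),60,-6.7)
p=get_image("top"); P=cloud(p)
for a,c,r,z in blobs(P,12,70):
    if 120<c[0]<340 and 140<c[1]<290: print(a,c,np.round(r[0],1),tofix(r[0]).round(1),np.round(r[1],1),round(r[2],1))
p=get_image("wrist"); cv2.imwrite("pics/w1.png",p["frame"])
E
```

```text
2.07 ee [424.9 176.1 198.3] fix [-180.3 -128. ] F [ 1.3 -0.4 -0.2] w 53.0 q [ 0.37  0.18  1.98 -0.    0.98  2.05]
shift [  8.   -8.6 138.3] turn [-0.    -0.001  0.007]
303 [305. 152.] [ 680.8 -154.8] [118.5 164.7] [54.8 56.5] 36.3
162 [126. 159.] [658.  410.5] [-440.3   76.1] [33.5 70.8] 48.0
73 [265. 159.] [663.7 -26.5] [ -6.9 132.8] [25.6 29. ] 89.5
197 [134. 174.] [613.9 394.3] [-419.1   34.3] [ 36.9 112.1] 35.2
157 [265. 179.] [595.4 -25.8] [ 0.3 64.9] [38.  36.6] 89.2
381 [312. 205.] [ 513.5 -171.9] [155.    0.6] [ 30.1 129.3] 83.1
337 [210. 199.] [528.5 154.1] [-170.5  -22.6] [76.5 58.5] 77.6
158 [260. 219.] [466.4 -10. ] [ -0.3 -65. ] [39.5 34.2] 81.6
```

Emit:
servo_tool([
  [[0, -8.6, 40], [0, 0, 0.007]],
  [[0, -8.6, 80], [0, 0, 0.007]],
  [[0, -8.6, 120], [0, 0, 0.007]],
  [[0, -8.6, 155], [0, 0, 0.007]],
  [[0, -8.6, 176], [0, 0, 0.007]],
])

```text
t: 2.58
ee_pos: [424.1, 181.0, 19.1]
orientation: [3.134, -0.184, -0.005]
ft_force: [0.0, -0.5, -0.2]
width: 52.6
grasp_force: 0.0
```

Emit:
servo_tool([
  [[0, 0, 6], [0, 0, 0]],
  [[0, 0, 12], [0, 0, 0]],
  [[0, 0, 12], [0, 0, 0]],
])

```text
t: 2.83
ee_pos: [426.1, 182.0, 9.9]
orientation: [3.136, -0.185, -0.001]
ft_force: [0.6, -0.8, 0.1]
width: 52.8
grasp_force: 0.0
```

```bash
python3 - <<'E'
from h import *
state(); delta(toworld((-189,-105)),10,-6.7)
p=get_image("wrist"); cv2.imwrite("pics/w2.png",p["frame"])
E
```

```text
2.83 ee [426.1 182.    9.9] fix [-186.3 -127.5] F [ 0.6 -0.8  0.1] w 52.8 q [ 0.38  0.52  2.08 -0.    0.54  2.07]
shift [22.5 -2.7 -0.1] turn [ 0.     0.    -0.001]
```

View pics/w2.png

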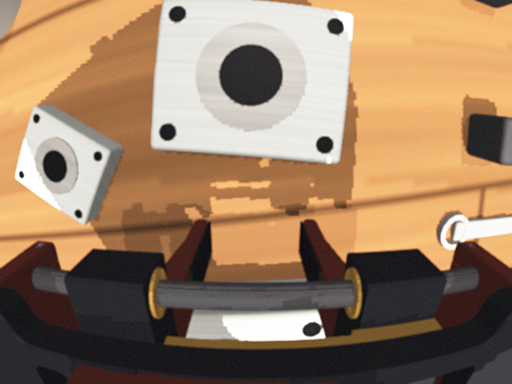

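Emit:
servo_tool([
  [[10, -2.7, 0], [0, 0, 0]],
  [[20, -2.7, 0], [0, 0, 0]],
  [[24, -2.7, 0], [0, 0, 0]],
  [[28, -2.7, 0], [0, 0, 0]],
  [[32, -2.7, 0], [0, 0, 0]],
])

```text
t: 3.3
ee_pos: [459.1, 181.3, 10.5]
orientation: [-3.136, 0.184, -0.002]
ft_force: [-0.7, -0.5, -0.5]
width: 52.2
grasp_force: 0.0
```

Emit:
servo_tool([
  [[4, 0, 0], [0, 0, 0]],
  [[8, 0, 0], [0, 0, 0]],
  [[12, 0, 0], [0, 0, 0]],
  [[16, 0, 0], [0, 0, 0]],
  [[20, 0, 0], [0, 0, 0]],
])

```text
t: 3.72
ee_pos: [478.2, 178.9, 9.9]
orientation: [3.136, -0.184, -0.0]
ft_force: [0.2, -0.1, 0.1]
width: 52.7
grasp_force: 0.0
```

Emit:
servo_tool([
  [[3, 0, 0], [0, 0, 0]],
  [[6, 0, 0], [0, 0, 0]],
  [[9, 0, 0], [0, 0, 0]],
  [[11, 0, 0], [0, 0, 0]],
  [[12, 0, 0], [0, 0, 0]],
])

```text
t: 4.13
ee_pos: [490.2, 177.6, 10.0]
orientation: [-3.136, 0.184, -0.0]
ft_force: [0.7, -0.4, 0.1]
width: 52.9
grasp_force: 0.0
```

```bash
python3 - <<'E'
from h import *
state()
for n in ["scene"]:
  P=cloud(get_image(n))
  for a,c,r,z in blobs(P,12,70):
    if 200<c[0]<400 and 140<c[1]<240: print(a,c,np.round(r[0],1),tofix(r[0]).round(1),np.round(r[1],1),round(r[2],1))
p=get_image("top"); cv2.imwrite("pics/top2.png",cv2.resize(p["frame"][130:300,110:340],None,fx=3,fy=3))
p=get_image("wrist"); P=cloud(p,True); print(p["K"][0,0])
for a,c,r,z in blobs(P,26,42,300):
    print(a,c,tofix(r[0]).round(1),np.round(r[1],1),round(r[2],1),z)
E
```

```text
4.13 ee [490.2 177.6  10. ] fix [-189.4  -63.3] F [ 0.7 -0.4  0.1] w 52.9 q [0.32 0.57 1.95 0.   0.61 2.01]
38 [338. 146.] [287.7 148.7] [-137.1 -261.1] [56.  21.1] 25.0
151 [372. 148.] [293.9 262.8] [-251.1 -268.2] [48.6 65.3] 87.8
64 [347. 166.] [373.2 185.3] [-183.4 -180.5] [58.9 15.5] 86.3
22 [369. 169.] [380.7 254.9] [-253.4 -181.1] [ 7.8 22.5] 9.8
421 [225. 188.] [ 520.  -172.7] [155.    7.2] [ 30.9 135.9] 83.1
207 [281. 181.] [474.1 -10.8] [ -0.4 -57.4] [39.9 37.2] 82.3
1020 [342. 198.] [521.7 173.1] [-188.6  -31.6] [110.3  96.7] 78.7
428 [391. 197.] [488.  315.3] [-325.9  -81.6] [77.  66.5] 53.8
245 [271. 210.] [601.5 -26. ] [-0.2 71. ] [40.6 40. ] 86.2
527 [218. 226.] [ 691.1 -154.9] [117.4 175. ] [55.4 59.4] 15.5
127 [267. 228.] [669.2 -28.1] [ -6.  138.5] [30.2 29.6] 61.4
297.3186396354542
711 [499.  51.] [-14.7  62.8] [39.9 19.2] 26.3 34.17678303040449
25086 [255. 178.] [-187.3  -34.3] [109.6  89.8] 78.6 35.05706590154901
731 [486. 218.] [ -8.6 -52.7] [24.5 48.1] 38.2 34.24140574036471
```

View pics/top2.png

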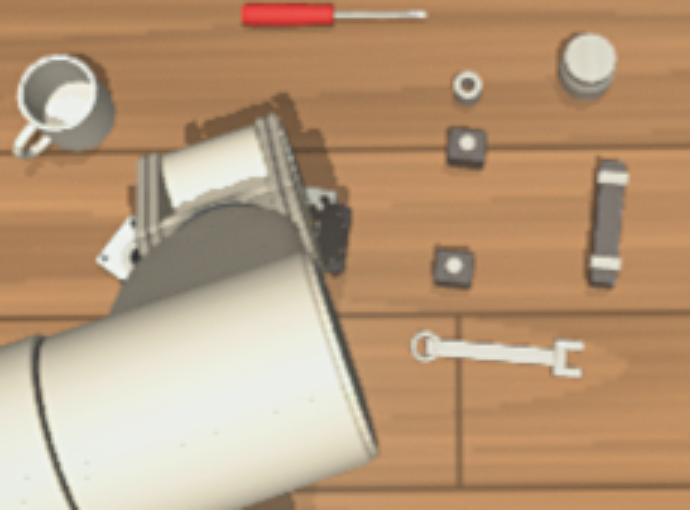

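```bash
python3 - <<'E'
from h import *
p=get_image("wrist"); cv2.imwrite("pics/w3.png",p["frame"]); print(p["pose"].round(2).tolist(), tofix(p["pose"][:2,3]))
E
```

```text
[[-0.12, -0.96, -0.27, 563.15], [-0.99, 0.11, 0.03, 167.89], [-0.0, 0.27, -0.96, 197.25], [0.0, 0.0, 0.0, 1.0]] [-188.27689932   10.25589759]
```

View pics/w3.png

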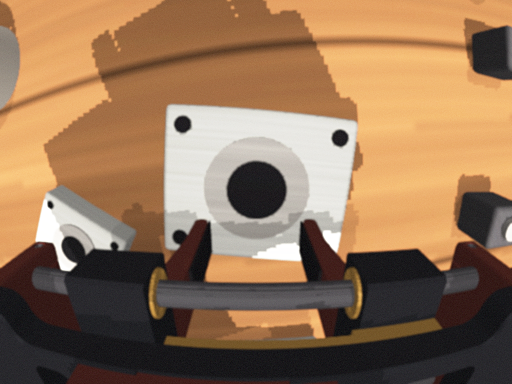

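```bash
python3 - <<'E'
from h import *
p=get_image("wrist"); P=cloud(p,True)
for u in (190,198,204,212,308,314,322,257):
  print(u,[ (v,*tofix(P[v,u]).round(0),P[v,u,2].round(0)) for v in (205,215,225,235,245,255,270)])
p=get_image("scene"); cv2.imwrite("pics/s2.png",cv2.resize(p["frame"][120:250,270:430],None,fx=4.5,fy=4.5))
state()
E
```

```text
190 [(205, np.float64(-226.0), np.float64(-44.0), np.float64(35.0)), (215, np.float64(-227.0), np.float64(-50.0), np.float64(35.0)), (225, np.float64(-227.0), np.float64(-57.0), np.float64(35.0)), (235, np.float64(-222.0), np.float64(-53.0), np.float64(59.0)), (245, np.float64(-219.0), np.float64(-53.0), np.float64(71.0)), (255, np.float64(-217.0), np.float64(-53.0), np.float64(81.0)), (270, np.float64(-216.0), np.float64(-54.0), np.float64(91.0))]
198 [(205, np.float64(-222.0), np.float64(-45.0), np.float64(34.0)), (215, np.float64(-222.0), np.float64(-50.0), np.float64(35.0)), (225, np.float64(-220.0), np.float64(-53.0), np.float64(44.0)), (235, np.float64(-217.0), np.float64(-52.0), np.float64(60.0)), (245, np.float64(-216.0), np.float64(-54.0), np.float64(68.0)), (255, np.float64(-215.0), np.float64(-55.0), np.float64(76.0)), (270, np.float64(-214.0), np.float64(-60.0), np.float64(81.0))]
204 [(205, np.float64(-218.0), np.float64(-45.0), np.float64(34.0)), (215, np.float64(-218.0), np.float64(-50.0), np.float64(36.0)), (225, np.float64(-217.0), np.float64(-52.0), np.float64(46.0)
[... 1930 characters left out ...]
t64(70.0)), (255, np.float64(-158.0), np.float64(-52.0), np.float64(82.0)), (270, np.float64(-160.0), np.float64(-54.0), np.float64(92.0))]
257 [(205, np.float64(-187.0), np.float64(-44.0), np.float64(37.0)), (215, np.float64(-187.0), np.float64(-49.0), np.float64(38.0)), (225, np.float64(-187.0), np.float64(-57.0), np.float64(35.0)), (235, np.float64(-187.0), np.float64(-62.0), np.float64(38.0)), (245, np.float64(-187.0), np.float64(-70.0), np.float64(35.0)), (255, np.float64(-187.0), np.float64(-77.0), np.float64(35.0)), (270, np.float64(-187.0), np.float64(-108.0), np.float64(1.0))]
4.43 ee [489.6 177.6  10. ] fix [-189.3  -63.9] F [ 0.4 -0.3  0.2] w 53.0 q [0.33 0.57 1.96 0.   0.61 2.01]
```

View pics/s2.png

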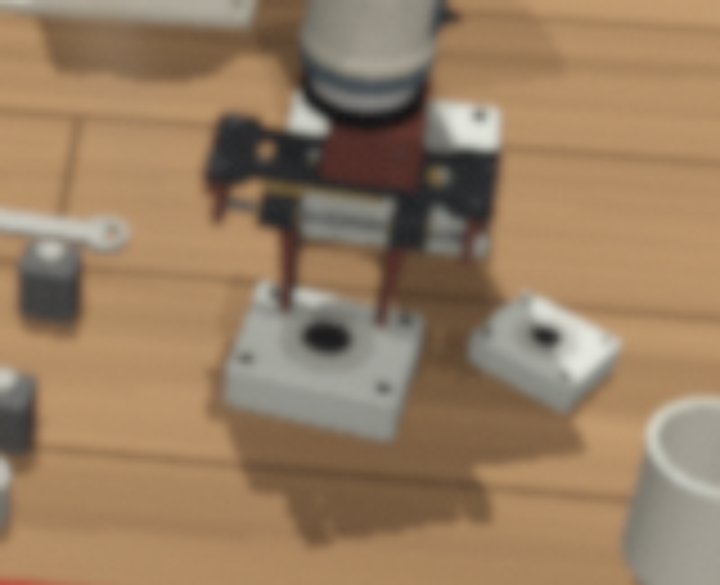

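The wrist and scene views show the fingertips over the casting's top, with visible tips near z≈38 although the TCP reads z=10. The casting hasn't moved. I'll back off and check tip height against opening.

Emit:
servo_tool([
  [[-20, 0, 0], [0, 0, 0]],
  [[-40, 0, 0], [0, 0, 0]],
  [[-57, 0, 0], [0, 0, 0]],
  [[-57, 0, 0], [0, 0, 0]],
])

```text
t: 4.77
ee_pos: [429.2, 183.6, 9.6]
orientation: [3.135, -0.182, -0.006]
ft_force: [0.0, 0.1, 0.6]
width: 52.6
grasp_force: 0.0
```

```bash
python3 - <<'E'
from h import *
state()
p=get_image("wrist"); P=cloud(p,True); 
from collections import OrderedDict
m=(np.nan_to_num(P[...,2])<88)&(np.nan_to_num(P[...,2])>4)
f=np.stack([(P[...,:2]-F0)@ex,(P[...,:2]-F0)@ey],-1)
m&=(f[...,1]<-104)&(f[...,1]>-136)&(abs(f[...,0]+189)<60)
q=np.c_[f[m],P[m][:,2]]
for lo in range(4,88,6):
    s=q[(q[:,2]>=lo)&(q[:,2]<lo+6)]
    if len(s): print(lo,len(s),s.min(0).round(0),s.max(0).round(0))
E
```

```text
4.77 ee [429.2 183.6   9.6] fix [-188.3 -124.6] F [0.  0.1 0.6] w 52.6 q [0.38 0.53 2.07 0.   0.55 2.07]
28 1 [-214. -126.   34.] [-214. -126.   34.]
34 166 [-222. -134.   34.] [-152. -113.   40.]
40 239 [-222. -134.   40.] [-152. -113.   46.]
46 255 [-222. -135.   46.] [-152. -113.   52.]
52 279 [-223. -134.   52.] [-152. -112.   58.]
58 322 [-223. -135.   58.] [-152. -112.   64.]
64 390 [-223. -135.   64.] [-152. -113.   70.]
70 393 [-225. -133.   70.] [-150. -112.   76.]
76 427 [-225. -129.   76.] [-150. -112.   82.]
82 477 [-226. -125.   82.] [-149. -112.   88.]
```

Emit:
servo_tool([
  [[0, 0, 0], [0, 0, 0]],
  [[0, 0, 0], [0, 0, 0]],
  [[0, 0, 0], [0, 0, 0]],
  [[0, 0, 0], [0, 0, 0]],
  [[0, 0, 0], [0, 0, 0]],
], grip=1)

```text
t: 5.23
ee_pos: [433.8, 184.2, 10.0]
orientation: [-3.136, 0.185, -0.001]
ft_force: [0.0, 0.5, 0.2]
width: 23.0
grasp_force: 0.0
```

```bash
python3 - <<'E'
from h import *
state()
p=get_image("wrist"); P=cloud(p,True); cv2.imwrite("pics/w4.png",p["frame"])
f=np.stack([(P[...,:2]-F0)@ex,(P[...,:2]-F0)@ey],-1); z=np.nan_to_num(P[...,2])
m=(z<88)&(z>4)&(f[...,1]<-104)&(f[...,1]>-136)&(abs(f[...,0]+189)<60)
q=np.c_[f[m],z[m]]
for lo in range(4,88,6):
    s=q[(q[:,2]>=lo)&(q[:,2]<lo+6)]
    if len(s): print(lo,len(s),s.min(0).round(0),s.max(0).round(0))
E
```

```text
5.23 ee [433.8 184.2  10. ] fix [-189.4 -120.1] F [0.  0.5 0.2] w 23.0 q [ 0.38  0.53  2.06 -0.    0.55  2.06]
34 132 [-209. -130.   34.] [-168. -108.   40.]
40 178 [-209. -130.   40.] [-168. -108.   46.]
46 198 [-208. -130.   46.] [-168. -108.   52.]
52 237 [-209. -129.   52.] [-168. -108.   58.]
58 246 [-209. -130.   58.] [-168. -108.   64.]
64 270 [-210. -130.   64.] [-167. -108.   70.]
70 336 [-210. -129.   70.] [-166. -108.   76.]
76 326 [-211. -125.   76.] [-166. -108.   82.]
82 263 [-207. -120.   82.] [-170. -108.   88.]
```

View pics/w4.png

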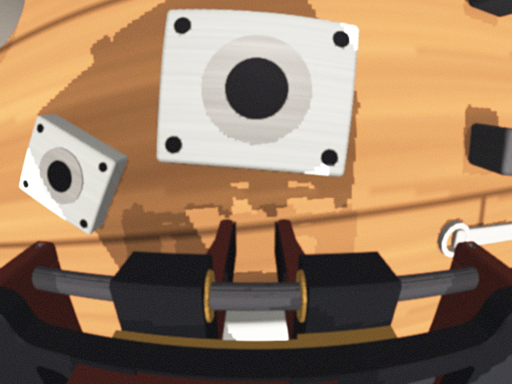

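Wrist depth puts the real tips at about z=34 when the TCP reads 10, whatever the opening, so they sit 24 mm above the reported TCP. I'll reopen and go lower while watching force.

Emit:
servo_tool([
  [[0, 0, 4], [0, 0, 0]],
  [[0, 0, 8], [0, 0, 0]],
  [[0, 0, 12], [0, 0, 0]],
  [[0, 0, 16], [0, 0, 0]],
  [[0, 0, 16], [0, 0, 0]],
], grip=-0.2)

```text
t: 5.7
ee_pos: [432.6, 184.0, -6.9]
orientation: [3.136, -0.184, -0.002]
ft_force: [0.7, 0.4, -0.3]
width: 48.6
grasp_force: 0.0
```

```bash
cat >>h.py <<'E'
def tips():
    p=get_image("wrist"); P=cloud(p,True); e=tofix(ctrl.get_obs()["ee_pos"])
    f=np.stack([(P[...,:2]-F0)@ex,(P[...,:2]-F0)@ey],-1)-e; z=np.nan_to_num(P[...,2])
    m=(z<60)&(z>3)&(np.abs(f).max(-1)<50)&(np.abs(f).min(-1)<13); s=np.sort(z[m]); print("low z",s[:3].round(1),s[len(s)//50].round(1),len(s))
    for a,c,r,zz in blobs(P,26,42,2000): print("casting?",a,c,tofix(r[0]).round(1),np.round(r[1],1),"ang",round(r[2]-83.3,1))
E
python3 - <<'E'
from h import *
state(); tips()
E
```

```text
5.7 ee [432.6 184.   -6.9] fix [-189.1 -121.2] F [ 0.7  0.4 -0.3] w 48.6 q [ 0.38  0.56  2.07 -0.    0.51  2.06]
low z [17.7 18.  18.1] 20.2 2815
casting? 36025 [256.  88.] [-187.7  -34.8] [110.7  90.4] ang -4.9
```

Emit:
servo_tool([
  [[8, 0, 5], [0, 0, 0]],
  [[16, 0, 5], [0, 0, 0]],
  [[22, 0, 5], [0, 0, 0]],
  [[27, 0, 5], [0, 0, 0]],
  [[31, 0, 5], [0, 0, 0]],
])

```text
t: 6.17
ee_pos: [464.5, 180.3, -11.0]
orientation: [3.136, -0.185, -0.001]
ft_force: [-2.6, -0.9, 1.4]
width: 52.5
grasp_force: 1.2
```

Emit:
servo_tool([
  [[4, 0, 0], [0, 0, 0]],
  [[8, 0, 0], [0, 0, 0]],
  [[12, 0, 0], [0, 0, 0]],
  [[15, 0, 0], [0, 0, 0]],
  [[16, 0, 0], [0, 0, 0]],
])

```text
t: 6.58
ee_pos: [480.6, 178.8, -11.0]
orientation: [-3.136, 0.184, -0.001]
ft_force: [-3.1, 0.5, 1.9]
width: 52.8
grasp_force: 1.3
```

```bash
python3 - <<'E'
from h import *
state(); tips()
E
```

```text
6.58 ee [480.6 178.8 -11. ] fix [-189.5  -73. ] F [-3.1  0.5  1.9] w 52.8 q [0.33 0.61 1.98 0.   0.56 2.02]
low z [14.  14.6 14.7] 23.1 5835
casting? 37618 [250. 144.] [-191.4  -27.6] [110.4 111.1] ang 0.0
```

Emit:
servo_tool([
  [[4, 0, 0], [0, 0, 0]],
  [[8, 0, 0], [0, 0, 0]],
  [[12, 0, 0], [0, 0, 0]],
  [[14, 0, 0], [0, 0, 0]],
  [[15, 0, 0], [0, 0, 0]],
])

```text
t: 7.05
ee_pos: [495.3, 177.0, -11.0]
orientation: [-3.136, 0.184, -0.0]
ft_force: [-2.3, 1.2, 1.9]
width: 52.3
grasp_force: 1.4
```

```bash
cat >>h.py <<'E'
def cast(dirn):
    "casting pose from wrist depth, keeping only what lies ahead of the fingers along fixture axis dirn"
    p=get_image("wrist"); P=cloud(p,True); e=tofix(ctrl.get_obs()["ee_pos"])
    f=np.stack([(P[...,:2]-F0)@ex,(P[...,:2]-F0)@ey],-1)
    P[f[...,dirn]<e[dirn]+11.5]=np.nan
    for a,c,r,zz in blobs(P,29,41,4000): print("casting",a,c,tofix(r[0]).round(1),np.round(r[1],1),"ang",round(r[2]-83.3,1))
    for a,c,r,zz in blobs(P,42,48,150): print("guide?",a,c,tofix(r[0]).round(1),np.round(r[1],1),round(float(zz),1))
    return p
E
python3 - <<'E'
from h import *
state(); cast(1)
E
```

```text
7.05 ee [495.3 177.  -11. ] fix [-189.4  -58.2] F [-2.3  1.2  1.9] w 52.3 q [0.32 0.62 1.95 0.   0.58 2.01]
casting 36992 [250. 142.] [-191.4   -2. ] [110.3  89.2] ang -0.1
```

Emit:
servo_tool([
  [[1.5, 0, 0], [0, 0, 0]],
  [[2.5, 0, 0], [0, 0, 0]],
  [[2.5, 0, 0], [0, 0, 0]],
  [[-10, 0, 0], [0, 0, 0]],
  [[-30, 0, 0], [0, 0, 0]],
])

```text
t: 7.52
ee_pos: [466.7, 180.9, -10.7]
orientation: [-3.135, 0.186, -0.005]
ft_force: [-0.7, -0.2, -0.1]
width: 52.7
grasp_force: 0.0
```

Emit:
servo_tool([
  [[-10, 0, -10], [0, 0, 0]],
  [[-10, 0, -40], [0, 0, 0]],
  [[-10, 0, -80], [0, 0, 0]],
  [[-10, -30, -110], [0, 0, 0]],
  [[-10, -60, -120], [0, 0, 0]],
])

```text
t: 7.93
ee_pos: [463.5, 242.0, 113.2]
orientation: [-3.133, 0.188, -0.008]
ft_force: [1.0, 0.3, 0.3]
width: 52.5
grasp_force: 0.0
```

```bash
python3 - <<'E'
from h import *
state(); cast(1); delta(toworld((-284,0)),105,83.3)
E
```

```text
7.93 ee [463.5 242.  113.2] fix [-250.3  -97.4] F [1.  0.3 0.3] w 52.5 q [ 0.46  0.39  1.92 -0.    0.82  2.15]
casting 11221 [316.  86.] [-191.4   -0.2] [110.7  90. ] ang -0.2
guide? 237 [57. 25.] [-447.1   75.7] [20.2 63.3] 45.0
guide? 191 [104.  41.] [-392.9   50.7] [16.5 63. ] 44.7
guide? 554 [486.  44.] [ 0. 68.] [41.5 33.5] 45.1
guide? 582 [482. 160.] [  0.6 -61.4] [40.3 33.3] 45.2
shift [ 95.4 -27.8  10.4] turn [ 1.000e-03 -1.300e-02 -1.571e+00]
```

Emit:
servo_tool([
  [[5, -34, 0], [0, 0, -0.12]],
  [[25, -34, 0], [0, 0, -0.24]],
  [[50, -34, 0], [0, 0, -0.36]],
  [[75, -34, 0], [0, 0, -0.48]],
  [[97, -34, 0], [0, 0, -0.6]],
])

```text
t: 8.4
ee_pos: [563.0, 263.9, 108.6]
orientation: [3.048, 0.762, 0.001]
ft_force: [0.1, 0.2, -0.3]
width: 52.5
grasp_force: 0.0
```

Emit:
servo_tool([
  [[0, 0, 0], [0, 0, -0.12]],
  [[0, 0, 0], [0, 0, -0.24]],
  [[0, 0, 0], [0, 0, -0.36]],
  [[0, 0, 0], [0, 0, -0.48]],
  [[0, 0, 0], [0, 0, -0.6]],
])

```text
t: 8.82
ee_pos: [561.7, 263.6, 108.4]
orientation: [2.687, 1.627, -0.0]
ft_force: [0.2, 0.6, 0.1]
width: 52.7
grasp_force: 0.0
```

Emit:
servo_tool([
  [[0, 0, 0], [0, 0, -0.12]],
  [[0, 0, 0], [0, 0, -0.24]],
  [[0, 0, 0], [0, 0, -0.36]],
  [[0, 0, 0], [0, 0, -0.371]],
  [[0, 0, 0], [0, 0, -0.371]],
])

```text
t: 9.23
ee_pos: [561.9, 263.6, 108.6]
orientation: [-2.35, -2.085, 0.0]
ft_force: [-0.3, 0.5, -0.3]
width: 52.8
grasp_force: 0.0
```

```bash
python3 - <<'E'
from h import *
state(); cast(0); delta(toworld((-284,0)),105,83.3)
for n in ["top","scene"]:
  P=cloud(get_image(n)); print(n)
  for a,c,r,z in blobs(P,12,70):
    if 180<c[0]<400 and 140<c[1]<240: print(a,c,np.round(r[0],1),tofix(r[0]).round(1),np.round(r[1],1),round(r[2],1))
E
```

```text
9.23 ee [561.9 263.6 108.6] fix [-283.2   -2.2] F [-0.3  0.5 -0.3] w 52.8 q [ 0.42  0.53  1.7  -0.    0.92  0.54]
casting 4848 [256. 253.] [-215.7   -0. ] [62.8 90.4] ang 0.3
guide? 158 [489. 226.] [-241.3  272.6] [ 3.8 60.9] 44.8
guide? 2751 [ 48. 225.] [-237.5 -241.7] [ 68.4 122.5] 46.3
shift [0.7 2.1 3.7] turn [-0.     0.    -0.003]
top
320 [305. 152.] [ 680.3 -154.2] [117.9 164.2] [56.2 56. ] 35.5
72 [265. 159.] [663.7 -26.6] [ -6.9 132.8] [25.8 29.3] 89.2
126 [394. 183.] [ 579.2 -434.7] [408.3  96.5] [64.  27.3] 44.2
157 [265. 179.] [595.8 -25.1] [-0.4 65.2] [39.9 35.7] 80.6
1012 [202. 194.] [550.  173.7] [-192.5   -3.5] [110.3  92.2] 83.0
385 [312. 205.] [ 513.1 -171.6] [154.7   0.2] [ 29.7 129.8] 83.3
156 [260. 219.] [469.4 -10.5] [ -0.2 -62. ] [39.4 39.9] 81.1
scene
1144 [352. 156.] [316.1 203.2] [-194.5 -239.2] [125.8 133.3] 85.9
419 [225. 188.] [ 519.6 -172.5] [154.9   6.7] [ 31.3 137.6] 83.2
206 [281. 181.] [475.9 -11. ] [ -0.4 -55.6] [40.8 34.4] 86.5
425 [391. 197.] [488.5 314. ] [-324.7  -81. ] [75.9 69.1] 53.4
1030 [342. 207.] [557.1 172.4] [-192.1    3.8] [110.1  94.9] 83.2
241 [271. 210.] [601.6 -26.1] [-0.1 71.1] [40.1 38.2] 82.5
523 [218. 226.] [ 690.6 -154.6] [117.1 174.4] [56.8 57.5] 53.3
131 [267. 228.] [669.9 -26.4] [ -7.8 138.9] [30.7 27.2] 6.3
```

```bash
cat >>h.py <<'E'
def rel():
    for n in ["top","scene"]:
        p=get_image(n); P=cloud(p); f=np.stack([(P[...,:2]-F0)@ex,(P[...,:2]-F0)@ey],-1); z=P[...,2]
        b=np.nanmedian(z[(abs(f[...,0]-80)<40)&(abs(f[...,1])<60)&(abs(z)<8)]); z=z-b
        for nm,(cx,cy),w,zl,zh in [("g+",(0,65),35,41,60),("g-",(0,-65),35,41,60),("stop",(155,0),80,37,55),("cast",None,75,31,41)]:
            if cx is None: pass
            m=(abs(f[...,0]-cx)<w)&(abs(f[...,1]-cy)<w)&(z>zl)&(z<zh)
            q=f[m].astype(np.float32); r=cv2.minAreaRect(q); print(n,nm,len(q),"mean",q.mean(0).round(1),"rect",np.round(r[0],1),np.round(r[1],1),round(r[2],1))
E
sed -i 's/(("cast",None/(("cast",C/; s/def rel():/def rel(C):/; s/("cast",None,75/("cast",C,75/; /if cx is None/d' h.py
python3 - <<'E'
from h import *
rel((-191,0))
E
```

```text
top g+ 115 mean [-0.3 64.9] rect [ 0.3 65.1] [37.7 34.3] 6.2
top g- 111 mean [ -0.3 -65. ] rect [ -0.2 -65. ] [39.5 33.7] 1.3
top stop 309 mean [154.2  -1.4] rect [154.3   0.2] [ 29.4 129.8] 0.0
top cast 749 mean [-191.2   -3.2] rect [-192.6   -3. ] [ 90.5 108.7] 90.0
scene g+ 119 mean [-0.9 72.7] rect [-0.3 71.9] [40.4 37.4] 3.6
scene g- 98 mean [ -0.9 -56.3] rect [  0.1 -58. ] [38.2 35.7] 0.5
scene stop 260 mean [154.5   9.5] rect [155.    8.2] [131.6  31.1] 89.7
scene cast 795 mean [-192.8    5.3] rect [-191.9    3.1] [109.2  94.5] 0.7
```

The top and scene cameras agree that the casting sits about 3 mm to −y of the gap centre, and it is square to it. I'll descend behind it, then push while drifting about +3 mm.

Emit:
servo_tool([
  [[0, 2, 40], [0, 0, 0]],
  [[0, 2, 80], [0, 0, 0]],
  [[0, 2, 110], [0, 0, 0]],
  [[0, 2, 119], [0, 0, 0]],
  [[0, 2, 119], [0, 0, 0]],
])

```text
t: 9.9
ee_pos: [562.4, 262.5, -12.6]
orientation: [-2.347, -2.086, 0.008]
ft_force: [0.2, -0.4, -0.1]
width: 52.4
grasp_force: 0.0
```

```bash
python3 - <<'E'
from h import *
state(); tips(); delta(toworld((-262,0)),-11,83.3)
E
```

```text
9.9 ee [562.4 262.5 -12.6] fix [-282.2   -1.5] F [ 0.2 -0.4 -0.1] w 52.4 q [ 0.42  0.71  1.73 -0.    0.71  0.54]
low z [3. 3. 3.] 5.8 3195
casting? 3875 [255. 324.] [-230.6   -1.2] [26.8 88.3] ang 0.1
shift [-21.1   0.    0.5] turn [-0.002  0.001 -0.001]
```

Emit:
servo_tool([
  [[-10, 1, 0], [0, 0, 0]],
  [[-18, 1, 0], [0, 0, 0]],
  [[-23, 1, 0], [0, 0, 0]],
  [[-28, 1, 0], [0, 0, 0]],
  [[-33, 1, 0], [0, 0, 0]],
])

```text
t: 10.37
ee_pos: [562.8, 230.6, -8.5]
orientation: [2.348, 2.086, 0.005]
ft_force: [0.7, 2.1, 2.2]
width: 52.7
grasp_force: 1.5
```

Emit:
servo_tool([
  [[-5, 0.3, 0], [0, 0, 0]],
  [[-10, 0.6, 0], [0, 0, 0]],
  [[-15, 0.9, 0], [0, 0, 0]],
  [[-20, 1.2, 0], [0, 0, 0]],
  [[-25, 1.5, 0], [0, 0, 0]],
])

```text
t: 10.78
ee_pos: [560.1, 205.1, -10.1]
orientation: [-2.347, -2.088, 0.0]
ft_force: [-0.9, 3.4, 2.5]
width: 52.7
grasp_force: 1.5
```

Emit:
servo_tool([
  [[-5, 0.3, 0], [0, 0, 0]],
  [[-10, 0.6, 0], [0, 0, 0]],
  [[-15, 0.9, 0], [0, 0, 0]],
  [[-20, 1.2, 0], [0, 0, 0]],
  [[-24, 1.5, 0], [0, 0, 0]],
])

```text
t: 11.2
ee_pos: [558.6, 180.9, -10.1]
orientation: [-2.348, -2.088, 0.001]
ft_force: [0.1, 3.3, 1.1]
width: 52.5
grasp_force: 1.3
```

```bash
python3 - <<'E'
from h import *
state(); e=tofix(ctrl.get_obs()["ee_pos"]); rel((e[0]+65,0))
E
```

```text
11.2 ee [558.6 180.9 -10.1] fix [-200.7    4.2] F [0.1 3.3 1.1] w 52.5 q [ 0.29  0.67  1.81 -0.    0.66  0.41]
top g+ 105 mean [ 0.7 65.3] rect [ 0.4 64.1] [37.7 35.8] 6.0
top g- 118 mean [  0.4 -64.8] rect [  0.3 -63.3] [33. 38.] 87.2
top stop 303 mean [154.2   0.6] rect [154.6  -0.4] [128.8  29.8] 89.8
top cast 461 mean [-114.3    2. ] rect [-121.3   -0.9] [82.8 90.1] 0.1
scene g+ 121 mean [-1.  73.2] rect [-0.6 70.7] [37.6 39.7] 86.8
scene g- 93 mean [ -0.6 -56.8] rect [  0.  -56.8] [40.1 34.9] 1.3
scene stop 262 mean [154.4   9.2] rect [155.4   5.6] [ 31.5 133. ] 0.2
scene cast 671 mean [-128.5   11.8] rect [-144.7    4.3] [131.6  92.4] 0.1
```

Emit:
servo_tool([
  [[-5, 0.2, 0], [0, 0, 0]],
  [[-10, 0.5, 0], [0, 0, 0]],
  [[-15, 0.8, 0], [0, 0, 0]],
  [[-20, 1.1, 0], [0, 0, 0]],
  [[-25, 1.3, 0], [0, 0, 0]],
])

```text
t: 11.72
ee_pos: [556.9, 155.9, -10.2]
orientation: [-2.347, -2.088, 0.001]
ft_force: [0.1, 0.8, -0.8]
width: 52.3
grasp_force: 0.7
```

Emit:
servo_tool([
  [[-5, 0.1, 0], [0, 0, 0]],
  [[-10, 0.2, 0], [0, 0, 0]],
  [[-15, 0.3, 0], [0, 0, 0]],
  [[-19, 0.4, 0], [0, 0, 0]],
  [[-21, 0.4, 0], [0, 0, 0]],
])

```text
t: 12.13
ee_pos: [555.1, 135.0, -10.0]
orientation: [-2.348, -2.087, 0.0]
ft_force: [-0.0, 1.6, -1.2]
width: 52.7
grasp_force: 0.7
```

```bash
python3 - <<'E'
from h import *
state(); e=tofix(ctrl.get_obs()["ee_pos"]); rel((e[0]+65,0))
a=get_image("top")["frame"][150:240,190:330]; b=get_image("scene")["frame"][150:240,215:355]
cv2.imwrite("pics/c1.png",cv2.resize(np.vstack([a,b]),None,fx=3.3,fy=3.3,interpolation=cv2.INTER_CUBIC))
E
```

```text
12.13 ee [555.1 135.  -10. ] fix [-154.7    6. ] F [-0.   1.6 -1.2] w 52.7 q [ 0.22  0.65  1.84 -0.    0.64  0.34]
top g+ 119 mean [ 0.5 65.3] rect [-0.4 64.8] [33.  39.4] 87.9
top g- 120 mean [ -0.2 -65.4] rect [ -0.2 -65. ] [33.5 39.6] 89.4
top stop 302 mean [154.8   0. ] rect [ 1.546e+02 -1.000e-01] [ 29.7 129.2] 0.2
top cast 406 mean [-62.9   5.4] rect [-43.7  -7.3] [ 96.1 134.3] 17.6
scene g+ 123 mean [-1.1 73.6] rect [ 0.  70.8] [38.5 39.2] 87.9
scene g- 94 mean [ -0.7 -56.9] rect [ -0.1 -57.2] [41.  35.4] 7.0
scene stop 261 mean [154.6  11.6] rect [155.5   5.7] [ 31.7 132. ] 0.7
scene cast 660 mean [-79.3  14. ] rect [-79.8  -6.7] [147.8 138.8] 10.4
```

View pics/c1.png

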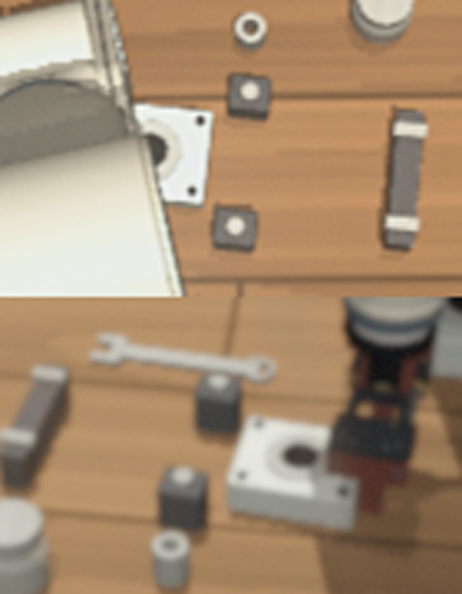

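```bash
cat >>h.py <<'E'
def strip(x0,x1,k=4):
    "sideways centre of casting (strip x0..x1) and of guides, top surfaces only"
    for n in ["top","scene"]:
        L=[]
        for _ in range(k):
            P=cloud(get_image(n)); f=np.stack([(P[...,:2]-F0)@ex,(P[...,:2]-F0)@ey],-1); z=P[...,2]
            b=np.nanmedian(z[(abs(f[...,0]-80)<40)&(abs(f[...,1])<60)&(abs(z)<8)]); z=z-b; L.append(np.dstack([f,z]))
        q=np.median(L,0); x,y,z=q[...,0],q[...,1],q[...,2]
        c=y[(x>x0)&(x<x1)&(abs(y)<66)&(z>32)&(z<39)]
        g=[y[(abs(x)<18)&(abs(y-s)<40)&(z>42)&(z<56)] for s in (65,-65)]
        lead=x[(abs(y)<30)&(x>x0)&(x<x1+70)&(z>31)&(z<39)].max()
        print(n,len(c),"cast mean",c.mean().round(1),"range",np.percentile(c,[1,99]).round(1),"guides",[round(float(a.mean()),1) for a in g],"inner",g[0].min().round(1),g[1].max().round(1),"lead",lead.round(1))
E
python3 - <<'E'
from h import *
strip(-58,-40)
E
```

```text
top 137 cast mean 1.2 range [-42.9  44.7] guides [64.9, -64.9] inner 49.0 -48.3 lead -33.8
scene 122 cast mean 6.8 range [-36.4  47.9] guides [72.2, -57.0] inner 52.3 -43.8 lead -33.4
```

Emit:
servo_tool([
  [[-5, 0, 0], [0, 0, 0]],
  [[-10, 0, 0], [0, 0, 0]],
  [[-15, 0, 0], [0, 0, 0]],
  [[-20, 0, 0], [0, 0, 0]],
  [[-25, 0, 0], [0, 0, 0]],
])

```text
t: 13.15
ee_pos: [552.3, 110.2, -9.9]
orientation: [2.348, 2.087, 0.0]
ft_force: [0.6, 1.0, 0.6]
width: 52.9
grasp_force: 0.9
```

Emit:
servo_tool([
  [[-5, 0, 0], [0, 0, 0]],
  [[-10, 0, 0], [0, 0, 0]],
  [[-15, 0, 0], [0, 0, 0]],
  [[-20, 0, 0], [0, 0, 0]],
  [[-25, 0, 0], [0, 0, 0]],
])

```text
t: 13.57
ee_pos: [549.3, 85.5, -10.0]
orientation: [2.348, 2.088, 0.0]
ft_force: [0.2, 2.6, 0.9]
width: 52.9
grasp_force: 1.1
```

```bash
python3 - <<'E'
from h import *
state(); strip(-20,12)
E
```

```text
13.57 ee [549.3  85.5 -10. ] fix [-104.8    6.1] F [0.2 2.6 0.9] w 52.9 q [0.13 0.64 1.88 0.   0.62 0.25]
top 218 cast mean 5.0 range [-41.3  48.7] guides [65.1, -63.5] inner 48.4 -47.9 lead 16.2
scene 212 cast mean 0.1 range [-47.   49.5] guides [72.0, -56.6] inner 53.4 -41.8 lead 16.6
```

Emit:
servo_tool([
  [[-5, 0, 0], [0, 0, 0]],
  [[-10, 0, 0], [0, 0, 0]],
  [[-15, 0, 0], [0, 0, 0]],
  [[-20, 0, 0], [0, 0, 0]],
  [[-25, 0, 0], [0, 0, 0]],
])

```text
t: 14.38
ee_pos: [546.3, 60.6, -10.0]
orientation: [-2.348, -2.088, -0.0]
ft_force: [0.3, 1.2, -0.6]
width: 52.8
grasp_force: 0.8
```

Emit:
servo_tool([
  [[-5, 0, 0], [0, 0, 0]],
  [[-10, 0, 0], [0, 0, 0]],
  [[-15, 0, 0], [0, 0, 0]],
  [[-20, 0, 0], [0, 0, 0]],
  [[-25, 0, 0], [0, 0, 0]],
])

```text
t: 14.8
ee_pos: [543.4, 35.8, -10.0]
orientation: [-2.348, -2.088, 0.0]
ft_force: [0.9, 1.1, 0.1]
width: 52.3
grasp_force: 0.8
```

```bash
python3 - <<'E'
from h import *
state(); strip(25,55)
E
```

```text
14.8 ee [543.4  35.8 -10. ] fix [-54.8   6. ] F [0.9 1.1 0.1] w 52.3 q [0.04 0.63 1.91 0.   0.61 0.16]h.py:62: RuntimeWarning: Mean of empty slice.
  print(n,len(c),"cast mean",c.mean().round(1),"range",np.percentile(c,[1,99]).round(1),"guides",[round(float(a.mean()),1) for a in g],"inner",g[0].min().round(1),g[1].max().round(1),"lead",lead.round(1))
  ret = ret.dtype.type(ret / rcount)
Traceback (most recent call last):
  File "h.py", line 62, in strip
    print(n,len(c),"cast mean",c.mean().round(1),"range",np.percentile(c,[1,99]).round(1),"guides",[round(float(a.mean()),1) for a in g],"inner",g[0].min().round(1),g[1].max().round(1),"lead",lead.round(1))
                                                                                                                                                                     ~~~~~~~~^^
ValueError: zero-size array to reduction operation maximum which has no identity
```

Emit:
servo_tool([
  [[-5, 0, 0], [0, 0, 0]],
  [[-10, 0, 0], [0, 0, 0]],
  [[-15, 0, 0], [0, 0, 0]],
  [[-20, 0, 0], [0, 0, 0]],
  [[-25, 0, 0], [0, 0, 0]],
])

```text
t: 15.42
ee_pos: [540.5, 11.0, -10.0]
orientation: [-2.348, -2.088, -0.0]
ft_force: [-0.2, 2.0, -0.2]
width: 52.6
grasp_force: 1.0
```

Emit:
servo_tool([
  [[-5, 0, 0], [0, 0, 0]],
  [[-10, 0, 0], [0, 0, 0]],
  [[-15, 0, 0], [0, 0, 0]],
  [[-20, 0, 0], [0, 0, 0]],
  [[-25, 0, 0], [0, 0, 0]],
])

```text
t: 15.83
ee_pos: [537.6, -13.8, -10.0]
orientation: [2.348, 2.088, 0.0]
ft_force: [-0.2, 2.4, 1.6]
width: 52.4
grasp_force: 1.1
```

Emit:
servo_tool([
  [[-4, 0, 0], [0, 0, 0]],
  [[-8, 0, 0], [0, 0, 0]],
  [[-12, 0, 0], [0, 0, 0]],
  [[-15, 0, 0], [0, 0, 0]],
  [[-18, 0, 0], [0, 0, 0]],
])

```text
t: 16.25
ee_pos: [535.5, -31.5, -10.0]
orientation: [-2.348, -2.088, -0.0]
ft_force: [0.1, 2.3, 0.9]
width: 52.8
grasp_force: 1.2
```

```bash
python3 - <<'E'
from h import *
state(); p=get_image("scene"); P=cloud(p)
f=np.stack([(P[...,:2]-F0)@ex,(P[...,:2]-F0)@ey],-1); z=P[...,2]
m=(abs(f[...,1])<30)&(f[...,0]>60)&(f[...,0]<160)
# profile of height along x
for a in range(100,160,3):
    s=z[m&(abs(f[...,0]-a)<1.5)]; print(a,len(s),np.median(s).round(1) if len(s) else None, end=" | ")
a=get_image("top")["frame"][150:240,220:360]; b=p["frame"][150:240,200:340]
cv2.imwrite("pics/c2.png",cv2.resize(np.vstack([a,b]),None,fx=3.3,fy=3.3,interpolation=cv2.INTER_CUBIC))
E
```

```text
16.25 ee [535.5 -31.5 -10. ] fix [12.9  6.1] F [0.1 2.3 0.9] w 52.8 q [-0.08  0.62  1.92  0.    0.59  0.04]
100 15 35.0 | 103 10 36.0 | 106 13 33.5 | 109 11 32.6 | 112 16 33.6 | 115 14 32.7 | 118 13 33.7 | 121 9 33.9 | 124 17 33.0 | 127 11 33.4 | 130 12 32.1 | 133 9 31.4 | 136 0 None | 139 1 24.8 | 142 51 26.4 | 145 20 38.9 | 148 15 40.4 | 151 14 39.5 | 154 10 39.2 | 157 15 39.5 |
```

View pics/c2.png

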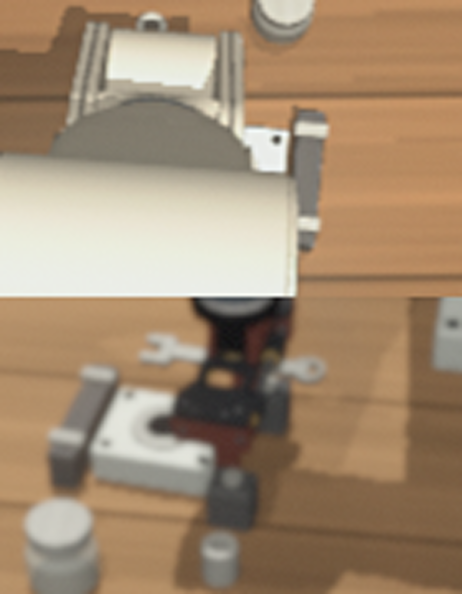

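The casting is through the gap and square, with its leading end about 8 mm short of the stop. I'll creep forward and watch for the force to rise.

Emit:
servo_tool([
  [[-2, 0, 0], [0, 0, 0]],
  [[-3.5, 0, 0], [0, 0, 0]],
  [[-5, 0, 0], [0, 0, 0]],
  [[-6, 0, 0], [0, 0, 0]],
  [[-7, 0, 0], [0, 0, 0]],
])

```text
t: 16.77
ee_pos: [534.6, -38.2, -10.1]
orientation: [-2.347, -2.088, 0.0]
ft_force: [1.2, 2.7, -0.0]
width: 52.9
grasp_force: 0.8
```

Emit:
servo_tool([
  [[-0.7, 0, 0], [0, 0, 0]],
  [[-1.4, 0, 0], [0, 0, 0]],
  [[-1.4, 0, 0], [0, 0, 0]],
])

```text
t: 17.02
ee_pos: [534.4, -39.4, -10.1]
orientation: [-2.347, -2.088, 0.0]
ft_force: [0.3, 2.8, -0.1]
width: 52.6
grasp_force: 1.5
```

Emit:
servo_tool([
  [[-0.7, 0, 0], [0, 0, 0]],
  [[-1.4, 0, 0], [0, 0, 0]],
  [[-1.4, 0, 0], [0, 0, 0]],
])

```text
t: 17.27
ee_pos: [534.4, -39.5, -10.1]
orientation: [-2.347, -2.087, -0.001]
ft_force: [1.8, 12.4, 0.1]
width: 52.4
grasp_force: 6.2
```

Emit:
servo_tool([
  [[-0.7, 0, 0], [0, 0, 0]],
  [[-1.4, 0, 0], [0, 0, 0]],
  [[-1.4, 0, 0], [0, 0, 0]],
])

```text
t: 17.52
ee_pos: [534.4, -39.5, -10.0]
orientation: [-2.346, -2.086, -0.003]
ft_force: [1.5, 21.7, 0.4]
width: 53.1
grasp_force: 10.9
```

The force rises at TCP x≈21, where I expected it, so the casting is seated. Backing off and going up.

Emit:
servo_tool([
  [[3, -1, 0], [0, 0, 0]],
  [[8, -2, 0], [0, 0, 0]],
  [[15, -2, 0], [0, 0, 0]],
  [[22, -2, 0], [0, 0, 0]],
  [[25, -2, 0], [0, 0, 0]],
])

```text
t: 17.93
ee_pos: [535.3, -16.6, -10.0]
orientation: [2.347, 2.088, 0.0]
ft_force: [-0.3, 0.3, -0.2]
width: 52.7
grasp_force: 0.0
```

Emit:
servo_tool([
  [[0, 0, -15], [0, 0, 0]],
  [[0, 0, -45], [0, 0, 0]],
  [[0, 0, -85], [0, 0, 0]],
  [[0, 0, -125], [0, 0, 0]],
  [[0, 0, -165], [0, 0, 0]],
])

```text
t: 18.35
ee_pos: [534.6, -17.1, 156.5]
orientation: [-2.347, -2.088, 0.001]
ft_force: [1.3, -0.1, 0.8]
width: 52.7
grasp_force: 0.0
```

Emit:
servo_tool([
  [[40, 0, 0], [0, 0, 0]],
  [[80, 0, 0], [0, 0, 0]],
  [[120, 0, 0], [0, 0, 0]],
  [[160, 0, 0], [0, 0, 0]],
  [[200, 0, 0], [0, 0, 0]],
])

```text
t: 18.77
ee_pos: [558.5, 183.2, 155.3]
orientation: [2.348, 2.087, 0.001]
ft_force: [0.6, 1.1, 0.7]
width: 52.9
grasp_force: 0.0
```

```bash
python3 - <<'E'
from h import *
state(); rel((87,0))
for n in ["top"]:
  P=cloud(get_image(n)); print(n)
  for a,c,r,z in blobs(P,12,70):
    if 100<c[0]<420 and 120<c[1]<300 and a<2500: print(a,c,np.round(r[0],1),tofix(r[0]).round(1),np.round(r[1],1),round(r[2],1))
a=get_image("top")["frame"][130:250,220:400]; b=get_image("scene")["frame"][140:250,180:360]
cv2.imwrite("pics/c3.png",cv2.resize(np.vstack([a,b]),None,fx=2.5,fy=2.5,interpolation=cv2.INTER_CUBIC))
E
```

```text
18.77 ee [558.5 183.2 155.3] fix [-203.     3.8] F [0.6 1.1 0.7] w 52.9 q [ 0.3   0.42  1.75 -0.    0.97  0.41]
top g+ 112 mean [-0.1 64.3] rect [-0.  64.4] [38.6 34.6] 2.8
top g- 121 mean [ -0.2 -64.7] rect [  0.2 -64.7] [33.7 38.7] 89.1
top stop 446 mean [136.4   1.1] rect [122.   -0.3] [ 93.9 127.9] 0.1
top cast 931 mean [95.9  0.1] rect [87.2 -2.9] [149.5 132.3] 0.3
scene g+ 119 mean [-0.6 73.2] rect [ 0.2 71.1] [39.8 36.2] 5.4
scene g- 89 mean [ -1.  -56.5] rect [ -0.7 -57.6] [38.2 34.3] 8.2
scene stop 304 mean [143.7  10.7] rect [122.6   5.9] [ 94.9 134.1] 0.1
scene cast 847 mean [97.2  9.4] rect [88.3  8.1] [134.1 149.2] 88.1
top
204 [209. 134.] [750.5 143.6] [-186.   199.1] [ 26.  113.5] 0.9
36 [241. 134.] [749.3  50.9] [-93.8 208.8] [65.2  6.4] 89.2
310 [305. 152.] [ 680.4 -153.8] [117.6 164.3] [55.5 56.1] 38.3
165 [126. 159.] [658.1 411. ] [-440.8   76.2] [33.2 70.7] 48.7
70 [265. 159.] [663.  -26.6] [ -6.8 132.1] [25.8 30.5] 89.1
145 [130. 177.] [609.4 402.6] [-426.7   28.9] [24.1 92.1] 17.9
121 [394. 183.] [ 579.4 -433.8] [407.4  96.6] [63.6 25.9] 41.5
156 [265. 179.] [595.1 -25.8] [ 0.4 64.6] [37.9 36.9] 89.3
1390 [296. 203.] [ 519.1 -117.7] [100.5  -0.2] [137.8 129.5] 83.4
57 [146. 214.] [489.6 350.9] [-361.5  -84.2] [17.7 44. ] 83.8
159 [260. 219.] [467.1 -10.2] [ -0.2 -64.4] [39.4 35.6] 81.3
1258 [410. 246.] [ 383.  -473.7] [470.  -93.8] [160.1  74.5] 12.5
```

View pics/c3.png

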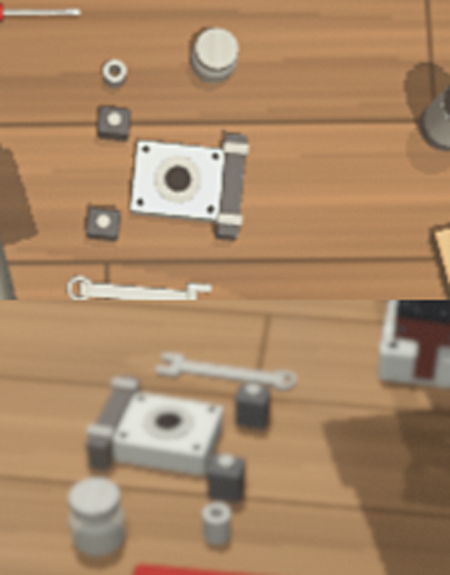

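```bash
python3 - <<'E'
from h import *
for n in ("top","scene"):
    P=cloud(get_image(n)); f=np.stack([(P[...,:2]-F0)@ex,(P[...,:2]-F0)@ey],-1)
    m=(abs(f[...,1])<60)&(f[...,0]>20)&(f[...,0]<140)&(P[...,2]>27)&(P[...,2]<37.5)
    q=f[m].astype(np.float32); r=cv2.minAreaRect(q[q[:,0]<138])
    print(n,np.round(r[0],1),np.round(r[1],1),round(r[2],2), np.percentile(q[:,0],[.5,99.5]).round(1))
    for lo in (-35,-15,5,25): s=q[(q[:,1]>lo)&(q[:,1]<lo+12)]; print("  trail",lo,s[:,0].min().round(1))
E
```

```text
top [84.9  1.2] [ 90.7 106.2] 89.86 [ 32.3 139.7]
  trail -35 32.7
  trail -15 32.8
  trail 5 31.8
  trail 25 32.0
scene [84.7  5.6] [106.   95.9] 1.1 [ 32.3 139.3]
  trail -35 32.6
  trail -15 32.6
  trail 5 31.6
  trail 25 32.0
```

The trailing end is at x≈32, as it should be when seated. The casting is square within about 0.02 rad and within about 2 mm of the middle, so I'm handing in.

```bash
python3 -c "
from workcell import close_job
print(close_job())"
```

```text
the job is handed in; nothing more can be done
None
```

The middle-sized gearbox cover was pushed through the gap and now rests flat and square against the end stop, the arm is clear, the bystanders looked undisturbed in the last pictures, and the job is handed in (no verdict was returned).

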